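Hang a grinding-wheel carrier on the wheel rack

TASK

Make room on the wheel rack: slide the blue carrier, keeping it on the rail, under the yellow keeper bar until its grip is lined up with the blue mark. Then take the green carrier out of the wooden stand, hook it onto the open end of the rail (the part without keeper bar) and slide it under the keeper bar until its grip is lined up with the green mark. Leave both carriers hanging straight and still, each within about a centimetre of its mark, and do not disturb the tools, the bottle or the steel plate lying around.

Things in the scene. Friction and masses are not known exactly. Their poses are not given: they have to be found in the camera images.
- carrier_blue: Blue wheel carrier, 222 mm tall, 0.35-0.6 kg: painted panel 90 mm wide (y) with an 80 mm dark wheel on each face (38 mm thick in x), foot bar 30 x 100 x 12 mm, steel hook and grip on top. Origin: where the rail's axis lies when it hangs; foot underside at z = -160 mm; z up, y along the rail. Starts hanging on the open end of the rail, axes along the rack's, seated on the rail.
- carrier_green: Green wheel carrier, exactly like the blue one (same size, origin, axes, hook and grip). Starts standing upright in the wooden stand, its axes along the stand's, its hook mouth facing +x of its own frame.
- blue_grip (a point): Grip block of the blue carrier: plastic, 24 mm wide in y, 18 mm in x, its top 20 mm above this point; the hook's roof ends 24 mm below it. This point is at (-16, 0, 42) mm in the carrier's frame, a good place for the TCP, gripping from above with the fingers closing along y.
- green_grip (a point): Grip block of the green carrier; same shape and place as on the blue one.
- blue_tip (a point): Lower end of the blue carrier's hook tip, at (17, 0, -10) mm in its frame. The hook is 24 mm wide in y, of 6 mm flat bar: shank at x -20 to -14 mm, a roof that centres itself on the rail (its top at z = 18 mm) and this tip at x 14 to 20 mm.
- green_tip (a point): Lower end of the green hook's tip, at (17, 0, -10) mm in its frame. Below it the mouth opens to +x, down to a crosspiece at z = -54 mm: with the origin 22 to 42 mm above the rail's axis (30 is best) the tip passes over the rail towards the rack's +x; then lower the carrier onto the rail.
- rack: Fixed wheel rack. Origin: centre of the underside of its grey base (90 x 530 x 12 mm); z up, y along the rail. Rail: round steel bar, 14 mm diameter, at x = 0, z = 200 mm, between end posts at y = -255 and +255 mm (22 x 14 mm, tops at 212 and 238 mm). Dry friction: a carrier stays where it is left. A thin post at x = 38, y = -45 mm carries the keeper bar, clear of the carriers.
- rail_open (a point): Point on the rail's axis in the middle of the open end (rack y = -155 mm), a good place to hook a carrier on. Carriers come from the rack's -x side (robot side). Axes along the rack's.
- keeper_start (a point): End of the yellow keeper bar, at rack y = -60 mm. The bar runs from here to y = +260 mm above the rail (x 4 to 20 mm, z 228 to 238 mm, fixed). A hung carrier slides beneath it with 10 mm to spare, its grip passing on the bar's -x side, but cannot be hooked on or lifted off there.
- mark_blue: Blue mark fixed on top of the keeper bar, 14 mm wide along the rail, 16 mm in x, 14 mm high, with a small flag down the bar's +x face. Origin: centre of its underside on the bar's top, axes along the rack's. It lies near the +y end, beyond the green mark. A carrier is at the mark when its origin has the same y along the rail.
- mark_green: Green mark, same shape and size as the blue one, nearer the open end and at least 125 mm from the blue mark.
- stand: Fixed wooden tray 50 x 122 x 24 mm (x, y, z), walls 7 mm, inner floor 10 mm above the table, in which the green carrier's foot stands (inside 36 x 108 mm). Origin: centre of the underside; y along its length. Lift the carrier straight up at least 20 mm to clear it.
- hammer: Loose hammer, 240 mm long, lying on the table. Bystander. Origin on the underside, x along the handle.
- wrench: Loose wrench, 180 mm long, lying on the table. Bystander. Origin on the underside, x along the handle.
- oil_bottle: Loose yellow oil bottle, 60 mm diameter, 150 mm tall, standing behind the rack. Bystander. Origin: centre of the underside.
- face_plate: Loose dark steel disc, 90 mm diameter, 14 mm thick, lying behind the rack. Bystander. Origin: centre of the underside.
Mind the look-alikes: they are no part of the job. Leave any orange look-alike of the carrier_blue alone.

How it is judged:
By the outcome, as a careful person would: the job done as asked, in the order asked, and still so for the second after the job is handed in, with the robot touching nothing.
It also fails if it takes over 64 s, if anything falls off the work surface, if the arm or the gripper's body presses on something with over 40 N, if the wrist force passes 120 N, or if a joint passes its speed limit or range.

ROBOT

A 7-joint arm with a two-finger parallel gripper is mounted at the origin on the work surface. World frame = base frame: x ahead of the robot, y to its left, z up, the work surface at z = 0. Lengths are in m, angles in rad, forces in N, time in s.
With the tool pointing down it reaches from about 0.425 to 0.875 m from the base axis. Payload 4.7 kg.
Tool frame: the origin (TCP) lies between the finger pads, 19 mm behind the fingertips; this is the grasp point; x points along the fingers, y is the direction in which the jaws open and shut, and the axes are right-handed (so a half turn about x gives the same grasp; the last joint's range is limited). The gripper opens to 85 mm and grips with 20 to 120 N. Pads are 22 mm wide; open, the fingers measure 114 mm over their backs; the gripper's body (76 mm by 85 mm) begins 54 mm behind the grasp point. The pads swing forward as they close: fully open they stand 13 mm farther back than shut.
Start: joints at [-1.141, 0.321, -0.07, 1.45, 0.023, 1.371, -0.057], TCP at [0.263, 0.595, 0.25] pointing down, gripper open.
Joint ranges: [-2.86, 2.86], [-0.3, 2.09], [-1.38, 1.24], [0.06, 2.45], [-1.56, 4.7], [0.09, 2.05], [-2.69, 2.69]. Speed limits (rad/s): [2.57, 2.57, 3.14, 3.14, 3.14, 3.14, 3.14].

INTERFACE

Orientations are given as a unit quaternion [w, x, y, z].
In Python, from plant import robot gives the robot as it stands.
- The arm moves only by the shell command python3 -m handwheel 'ROWS'. ROWS is text: rows parted by semicolons, each of 7 numbers parted by spaces: the turn, a rotation vector about the tool's x, y, z in degrees, then the shift along the tool's x, y, z in m, then the closure, from 0 (fully open) to 1 (shut). A call has 1 to 8 rows; each row is the pose to reach, as a shift and turn from the pose measured when the call began, along the tool's axes at that moment; what a row does not reach only later rows make up. A row lasts 1/12 s, in which the tool goes at most 41.7 mm and 7.16 degrees, less where a joint would pass 70% of its speed; a pose out of reach is approached as far as the arm can. A call with a gripper value outside its range is refused whole. The fingers move at their own pace and stop on an object; the grip force is fixed at half the most. Time passes only in rows, so rows that repeat a pose let the fingers close. It gives the time, the measured TCP pose, the force and the opening at its end, in the units of the state.
- robot.get_obs(): the state, without advancing time (a new reading comes with each control period).
- robot.get_image(name): name is "scene" or "top" or "wrist"; returns (picture, depth): 480x640x3 uint8, red, green, blue; 480x640 float32, m along the optical axis (not along the pixel's ray), 0 where there is no reading.
- robot.camera_params(name): a dict with "mtx" (3x3 intrinsics, pixels), "world_from_camera" (4x4, takes a point from camera to world coordinates). Camera axes: x right, y up, looking along -z (the intrinsics and any distortion apply to the point x, -y, -z); pixel columns grow to the right and rows downward; lengths in m; the calibration is good to about 2 mm. A picture is of the moment at which its call begins: read the wrist's pose just before it. camera_params takes no time and is no camera call; for the wrist camera it gives the pose at the moment of the call.
- robot.finish_job(): hands the job in, once; it reports no verdict.
Trained networks look in the newest picture that a camera, given by its name, has taken for a name from the list of things; names that differ only in an ending like _2 or _b are one class to them, and where a whole thing is asked for, a point or a joint stands for the part that bears it (a point fixed in the world has none). Each returns a list of dicts, best first, with "conf" (0 to 1); they miss things now and then, are a little off and sometimes report something else, mostly with a low value. They report only what shows in the picture. A call takes as long as a camera call. They do not tell look-alikes from the thing itself.
- robot.cut_out(name, camera): "mask" (480x640 bool, what is visible of it) and "rect" ([left, top, width, height] in pixels, round what is visible of it).
The state is a dict: "time": time; "joints": joint angles; "dq": joint speeds; "tau": joint torques, N m; "position": TCP position; "eef_rot": TCP orientation; "contact_force": force on the tool from outside, world axes, zero at the start; "moment": the same for the moment, N m; "finger_gap": finger opening in m.
Only numpy, scipy, OpenCV 4.12 (cv2) and the standard library are available. Lean on these libraries where they do the work, as an engineer would, in place of code of your own. Each camera call takes 0.05 s, during which the arm holds its last target. There are 200 camera calls.

## Working session

There is one attempt and no reset: what is moved stays moved. The work goes in short steps, Python scripts to look and compute and a shell command to move; the robot and the scene stay as the last step left them, time stands still between calls to the robot, and variables do not carry over. Pictures are saved under pics/ and viewed, about 8 in all and at most 12, crops included, and the job is handed in when it is done.

```bash
mkdir -p pics; ls
cat > h.py <<'E'
import numpy as np, cv2
from plant import robot
def shot(cam):
    P=robot.camera_params(cam); im,d=robot.get_image(cam); return im,d,np.array(P["mtx"]),np.array(P["world_from_camera"])
def pts(d,K,T,m):
    v,u=np.nonzero(m&(d>0)); z=d[v,u]
    X=(u-K[0,2])/K[0,0]*z; Y=(v-K[1,2])/K[1,1]*z
    return (T@np.c_[X,-Y,-z,np.ones_like(z)].T).T[:,:3]
E
python3 - <<'E'
from h import *
o=robot.get_obs(); print({k:np.round(o[k],3) for k in o})
for c in ["scene","top"]:
    im,d,K,T=shot(c); cv2.imwrite(f"pics/{c}0.png",im[:,:,::-1]); print(c,K.round(1).tolist(),T.round(3).tolist())
    np.savez(f"{c}0.npz",im=im,d=d,K=K,T=T)
    for n in ["carrier_blue","carrier_green","rack","mark_blue","mark_green","stand"]:
        for r in robot.cut_out(n,c)[:3]:
            p=pts(d,K,T,r["mask"])
            if len(p): print(n,round(r["conf"],2),np.array(r["rect"]).round().tolist(),len(p),np.median(p,0).round(3),p.min(0).round(3),p.max(0).round(3))
E
```

```text
pics
{'time': np.float64(0.0), 'joints': array([-1.141,  0.322, -0.07 ,  1.452,  0.023,  1.371, -0.057]), 'dq': array([-0.   ,  0.   ,  0.002, -0.001,  0.   ,  0.   , -0.   ]), 'tau': array([ 0.0000e+00, -4.9359e+01, -3.8200e-01, -3.1432e+01,  1.3000e-02,
        1.1000e-02,  0.0000e+00]), 'position': array([0.262, 0.594, 0.249]), 'eef_rot': array([ 0.692,  0.145,  0.692, -0.147]), 'contact_force': array([-0.817, -0.118,  0.349]), 'moment': array([-0.031, -0.03 ,  0.055]), 'finger_gap': np.float64(0.086)}
scene [[447.0, 0.0, 315.3], [0.0, 447.0, 241.7], [0.0, 0.0, 1.0]] [[-0.789, -0.385, 0.48, 0.999], [0.615, -0.481, 0.625, 0.527], [-0.01, 0.788, 0.616, 0.738], [0.0, 0.0, 0.0, 1.0]]
carrier_blue 0.93 [278.0, 194.0, 40.0, 101.0] 1688 [ 0.585 -0.086  0.131] [ 0.388 -0.329 -0.002] [ 0.599 -0.039  0.265]
carrier_blue 0.91 [185.0, 188.0, 45.0, 83.0] 1317 [ 0.707 -0.303  0.102] [ 0.585 -0.547 -0.001] [ 0.761 -0.151  0.225]
carrier_blue 0.77 [195.0, 229.0, 41.0, 95.0] 2154 [ 0.747 -0.156  0.08 ] [ 0.655 -0.307 -0.002] [ 0.798 -0.14   0.225]
carrier_green 0.93 [275.0, 144.0, 20.0, 81.0] 776 
[... 782 characters left out ...]
, 0.0, 1.0]]
carrier_blue 0.8 [313.0, 225.0, 41.0, 27.0] 643 [ 0.568 -0.087  0.132] [ 0.551 -0.139  0.04 ] [ 0.596 -0.042  0.267]
carrier_blue 0.79 [394.0, 168.0, 49.0, 41.0] 716 [ 0.686 -0.294  0.105] [ 0.664 -0.322 -0.002] [ 0.746 -0.255  0.226]
carrier_blue 0.63 [348.0, 151.0, 28.0, 48.0] 813 [ 0.731 -0.169  0.094] [ 0.695 -0.203 -0.004] [ 0.821 -0.142  0.227]
carrier_green 0.75 [420.0, 288.0, 46.0, 26.0] 851 [ 0.43  -0.339  0.107] [ 0.397 -0.415 -0.008] [ 0.465 -0.302  0.236]
rack 0.56 [148.0, 214.0, 248.0, 67.0] 8388 [0.56  0.075 0.014] [ 0.501 -0.229 -0.005] [0.649 0.347 0.244]
stand 0.8 [411.0, 281.0, 54.0, 40.0] 443 [ 0.418 -0.327  0.021] [ 0.383 -0.407 -0.007] [ 0.476 -0.287  0.032]
```

Run:
```python
import cv2,numpy as np
a=cv2.imread("pics/top0.png")[120:340,130:480];cv2.imwrite("pics/top0c.png",cv2.resize(a,None,fx=2.2,fy=2.2,interpolation=2))
from h import *
D=np.load("top0.npz");im,d,K,T=[D[k] for k in("im","d","K","T")]
p=pts(d,K,T,d>0); v,u=np.nonzero(d>0); c=im[v,u].astype(int)
def box(m): 
    q=p[m];print(len(q),q.mean(0).round(4) if len(q) else '',cv2.minAreaRect((q[:,:2]*1000).astype(np.float32)) if len(q)>3 else '')
hsv=cv2.cvtColor(im,cv2.COLOR_RGB2HSV)[v,u]
near=(p[:,0]>.45)&(p[:,0]<.67)&(p[:,1]>-.3)&(p[:,1]<.4)
print("rackbase");box(near&(p[:,2]>.007)&(p[:,2]<.018))
print("keeper");box(near&(p[:,2]>.228)&(p[:,2]<.245)&(p[:,1]>-.05))
print("marks");
for lo,hi in((30,90),(95,130)): box(near&(p[:,2]>.245)&(p[:,1]>0)&(hsv[:,0]>lo)&(hsv[:,0]<hi)&(hsv[:,1]>80))
print("bluegrip");box(near&(p[:,2]>.25)&(p[:,1]<-.03))
g=(abs(p[:,0]-.43)<.08)&(abs(p[:,1]+.345)<.09)
print("green top");box(g&(p[:,2]>.22));print("green panel?");box(g&(p[:,2]>.08)&(p[:,2]<.18));print("stand");box(g&(p[:,2]>.019)&(p[:,2]<.029))
```

```text
rackbase
5245 [0.5536 0.0466 0.0117] ((560.032958984375, 49.507720947265625), (218.5752716064453, 697.3032836914062), 0.117335744202137)
keeper
1261 [0.5698 0.1374 0.2373] ((573.8540649414062, 139.06324768066406), (40.00423812866211, 322.06488037109375), 7.478052139282227)
marks
63 [0.5784 0.0486 0.2511] ((578.7005615234375, 48.86742401123047), (19.354001998901367, 13.16377067565918), 8.92009449005127)
61 [0.5666 0.195  0.2512] ((566.6838989257812, 195.18515014648438), (18.21031951904297, 13.719391822814941), 1.223394513130188)
bluegrip
104 [ 0.5601 -0.0906  0.2604] ((560.3760986328125, -90.8602294921875), (18.411558151245117, 23.60527801513672), 8.322319030761719)
green top
112 [ 0.4143 -0.3438  0.2303] ((414.37371826171875, -344.7861328125), (24.4398193359375, 17.812044143676758), 64.34182739257812)
green panel?
345 [ 0.4352 -0.3393  0.1207] ((429.37432861328125, -349.93841552734375), (84.12135314941406, 44.458740234375), 43.60498809814453)
stand
367 [ 0.4259 -0.3399  0.0235] ((429.2735290527344, -351.5164794921875), (122.82999420166016, 50.590065002441406), 65.49259948730469)
```

View pics/scene0.png

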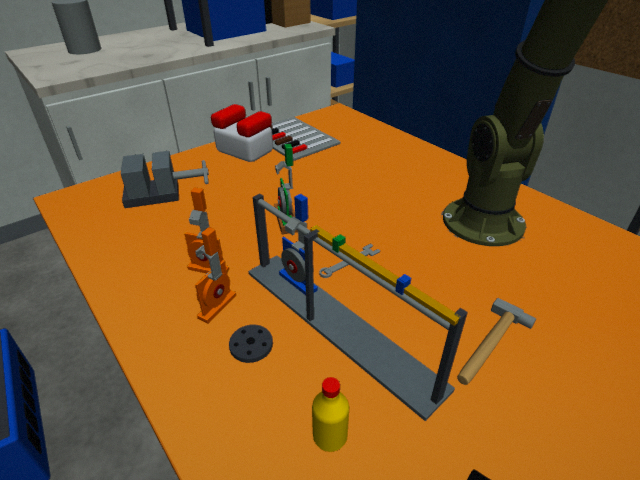

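View pics/top0c.png

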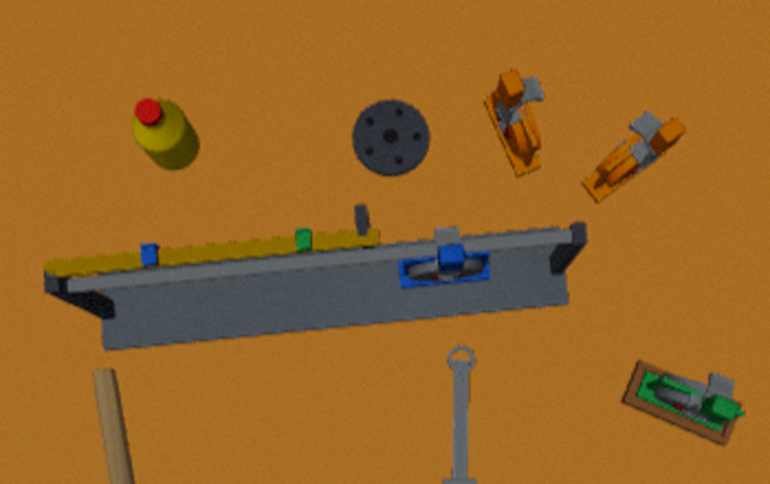

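The scene view shows the blue carrier on the rail (grip ~(301,205)) and the green one in the stand (grip ~(289,155)). The marks are at (339,242) and (404,284), with two orange decoys behind the rack. The top crop shows the green hook's roof on the +x side of its grip, so its mouth faces the rack, with a yaw of about -24.5°. Next I'll fit the rack frame and work out the moves.

```bash
cat >> h.py <<'E'
from scipy.spatial.transform import Rotation as R
def plan(target,yaw,verbose=True):
    """turn (rotvec deg) and shift in tool axes to reach target with x_tool down, jaws along y of yaw frame"""
    o=robot.get_obs(); q=np.array(o["eef_rot"]); Rt=R.from_quat(np.r_[q[1:],q[0]])
    best=None
    for s in(1,-1):
        x=np.array([0,0,-1.]); y=s*np.array([-np.sin(yaw),np.cos(yaw),0]); G=R.from_matrix(np.c_[x,y,np.cross(x,y)])
        rv=np.degrees((Rt.inv()*G).as_rotvec())
        if best is None or np.linalg.norm(rv)<np.linalg.norm(best): best=rv
    sh=Rt.inv().apply(np.array(target)-o["position"])
    print("t",round(float(o["time"]),2),"pos",np.round(o["position"],4),"turn",best.round(1),"shift",sh.round(4),"gap",round(float(o["finger_gap"]),4),"F",np.round(o["contact_force"],1),"j7",np.round(o["joints"][6],2))
    return best,sh
E
python3 - <<'E'
from h import *
for cam in("top","scene"):
    D=np.load(cam+"0.npz");im,d,K,T=[D[k] for k in("im","d","K","T")]
    p=pts(d,K,T,d>0); v,u=np.nonzero(d>0); h=cv2.cvtColor(im,cv2.COLOR_RGB2HSV)[v,u].astype(int)
    near=(p[:,0]>.5)&(p[:,0]<.64)&(p[:,1]>-.3)&(p[:,1]<.4)
    print(cam)
    k=near&(p[:,2]>.233)&(p[:,2]<.243)&(h[:,0]>18)&(h[:,0]<32)&(h[:,1]>150)
    q=p[k]; l=cv2.fitLine(q[:,:2].astype(np.float32),cv2.DIST_HUBER,0,.01,.01).ravel()
    if l[1]<0:l[:2]*=-1
    psi=np.arctan2(-l[0],l[1]); yh=np.array([-np.sin(psi),np.cos(psi)]); xh=np.array([np.cos(psi),np.sin(psi)])
    def st(n,q):
        a=q[:,:2]@xh;b=q[:,:2]@yh; print(n,len(q),"x",a.min().round(4),a.mean().round(4),a.max().round(4),"y",np.percentile(b,[1,50,99]).round(4),"mid",((np.percentile(b,1)+np.percentile(b,99))/2).round(4),"z",np.median(q[:,2]).round(4))
    print("psi",np.degrees(psi)); st("keeper",q)
    st("mg",p[near&(p[:,2]>.248)&(p[:,1]>.02)&(h[:,0]>40)&(h[:,0]<90)&(h[:,1]>80)])
    st("mb",p[near&(p[:,2]>.248)&(p[:,1]>.1)&(h[:,0]>95)&(h[:,0]<130)&(h[:,1]>80)])
    st("bgrip",p[near&(p[:,2]>.257)&(p[:,1]<-.03)])
    st("rail",p[near&(p[:,2]>.203)&(p[:,2]<.21)&(p[:,1]<0)&(h[:,1]<90)])
plan([.5604,-.0909,.30],np.radians(4.6))
E
```

```text
top
psi 4.6302576
keeper 1005 x 0.5699 0.5789 0.5882 y [-0.0661  0.0908  0.2466] mid 0.0902 z 0.2376
mg 51 x 0.571 0.5809 0.5897 y [-0.0041  0.0023  0.0087] mid 0.0023 z 0.2513
mb 55 x 0.5711 0.5803 0.5895 y [0.142  0.1484 0.1552] mid 0.1486 z 0.2515
bgrip 95 x 0.5422 0.5514 0.5608 y [-0.1465 -0.1354 -0.124 ] mid -0.1352 z 0.2609
rail 453 x 0.5564 0.5685 0.5862 y [-0.2627 -0.1603 -0.0482] mid -0.1554 z 0.2062
scene
psi 4.544054
keeper 1346 x 0.5705 0.5822 0.5899 y [-0.0629  0.121   0.2511] mid 0.0941 z 0.2385
mg 70 x 0.5731 0.5843 0.5934 y [-0.003   0.006   0.0116] mid 0.0043 z 0.2522
mb 95 x 0.5723 0.5841 0.5936 y [0.1442 0.1521 0.1577] mid 0.1509 z 0.2523
bgrip 81 x 0.5448 0.5546 0.5625 y [-0.1438 -0.1302 -0.1209] mid -0.1324 z 0.2623
rail 373 x 0.5497 0.5739 0.6139 y [-0.2645 -0.1532 -0.0487] mid -0.1566 z 0.2069
t 0.7 pos [0.2626 0.5946 0.2501] turn [-28.4   0.   -0. ] shift [-0.05   -0.5068  0.5493] gap 0.0857 F [-0.2  0.9 -0.1] j7 -0.06
```

```bash
python3 -m handwheel '-10 0 0 -0.08 -0.1 0.11 0.4;-28.4 0 0 -0.08 -0.5068 0.5493 0.4;-28.4 0 0 -0.08 -0.5068 0.5493 0.4;-28.4 0 0 -0.08 -0.5068 0.5493 0.4;-28.4 0 0 -0.08 -0.5068 0.5493 0.4;-28.4 0 0 -0.08 -0.5068 0.5493 0.4;-28.4 0 0 -0.08 -0.5068 0.5493 0.4;-28.4 0 0 -0.08 -0.5068 0.5493 0.4'
python3 -c "
from h import *
ps=np.radians(4.6);xh=np.array([np.cos(ps),np.sin(ps)]);yh=np.array([-np.sin(ps),np.cos(ps)])
print(xh*.5525-yh*.134)
plan([*(xh*.5525-yh*.134),.32],ps)"
```

```text
time: 1.37
position: [0.3933, 0.2931, 0.2949]
eef_rot: [0.707, -0.028, 0.706, 0.029]
contact_force: [1.0, 0.4, -0.5]
finger_gap: 0.0514
[ 0.56146699 -0.08925846]
t 1.37 pos [0.3933 0.2931 0.2949] turn [-0.  0. -0.] shift [-0.0253 -0.3946  0.1371] gap 0.0514 F [ 1.   0.4 -0.5] j7 0.95
```

```bash
python3 -m handwheel '0 0 0 -0.025 -0.395 0.137 0.4;0 0 0 -0.025 -0.395 0.137 0.4;0 0 0 -0.025 -0.395 0.137 0.4;0 0 0 -0.025 -0.395 0.137 0.4;0 0 0 -0.025 -0.395 0.137 0.4;0 0 0 -0.025 -0.395 0.137 0.4;0 0 0 -0.025 -0.395 0.137 0.4;0 0 0 -0.025 -0.395 0.137 0.4'
python3 -c "
from h import *
plan([.5615,-.0893,.32],np.radians(4.6))"
```

```text
time: 2.03
position: [0.5267, -0.0116, 0.3151]
eef_rot: [0.707, -0.028, 0.706, 0.029]
contact_force: [1.6, 1.0, 0.3]
finger_gap: 0.051
t 2.03 pos [ 0.5267 -0.0116  0.3151] turn [-0.   0.1 -0.1] shift [-0.005  -0.0802  0.0284] gap 0.051 F [1.6 1.  0.3] j7 1.64
```

```bash
python3 -m handwheel '0 0 0 -0.005 -0.04 0.014 0.4;0 0 0 -0.005 -0.0802 0.0284 0.4;0 0 0 -0.005 -0.0802 0.0284 0.4;0 0 0 -0.005 -0.0802 0.0284 0.4;0 0 0 -0.005 -0.0802 0.0284 0.4;0 0 0 -0.005 -0.0802 0.0284 0.4'
python3 -c "
from h import *
im,d,K,T=shot('wrist');cv2.imwrite('pics/w1.png',im[:,:,::-1])
print(K.tolist(),T.round(3).tolist())
p=pts(d,K,T,d>0); v,u=np.nonzero(d>0); h=cv2.cvtColor(im,cv2.COLOR_RGB2HSV)[v,u].astype(int)
ps=np.radians(4.6);xh=np.array([np.cos(ps),np.sin(ps)]);yh=np.array([-np.sin(ps),np.cos(ps)])
m=(p[:,2]>.257)&(p[:,2]<.268)&(h[:,0]>95)&(h[:,0]<130)&(h[:,1]>80)
q=p[m];print(len(q),q.mean(0),np.percentile(q[:,:2]@xh,[1,50,99]),np.percentile(q[:,:2]@yh,[1,50,99]))
plan([.5615,-.0893,.242],ps)"
```

```text
time: 2.53
position: [0.5613, -0.0873, 0.3198]
eef_rot: [0.707, -0.028, 0.706, 0.03]
contact_force: [0.2, 0.4, -0.1]
finger_gap: 0.0511
[[405.34077918211636, 0.0, 319.4390268767296], [0.0, 405.34077918211636, 239.10236313929627], [0.0, 0.0, 1.0]] [[-0.083, -0.961, -0.263, 0.495], [0.997, -0.079, -0.025, -0.091], [0.003, -0.264, 0.964, 0.443], [0.0, 0.0, 0.0, 1.0]]
1646 [ 0.56119124 -0.08849387  0.26055931] [0.54465816 0.55214725 0.56111632] [-0.14462376 -0.13320696 -0.12195978]
t 2.58 pos [ 0.5613 -0.0871  0.3199] turn [ 0.2  0.1 -0.1] shift [ 0.0779 -0.0024 -0.0001] gap 0.051 F [-0.1 -1.2 -0.7] j7 1.82
```

View pics/w1.png

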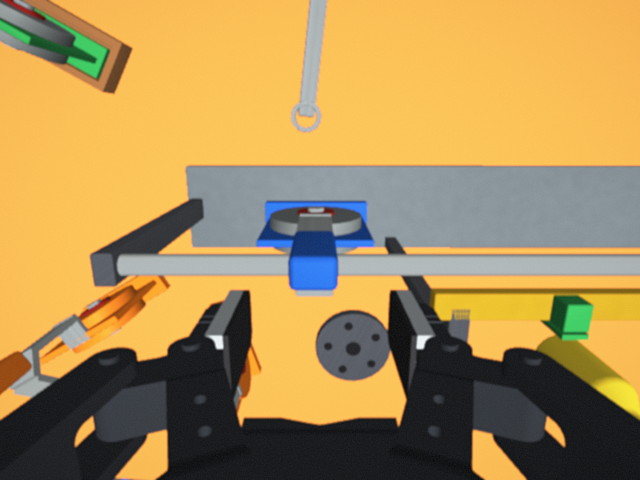

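The wrist view shows the blue grip at (313,260), midway between the fingers. All three cameras agree to 2 mm, so I'll descend and grip.

```bash
python3 -m handwheel '0 0 0 0.03 -0.0015 0 0.4;0 0 0 0.055 -0.0015 0 0.4;0 0 0 0.078 -0.0015 0 0.4;0 0 0 0.078 -0.0015 0 0.4;0 0 0 0.078 -0.0015 0 0.4;0 0 0 0.078 -0.0015 0 0.7;0 0 0 0.078 -0.0015 0 1;0 0 0 0.078 -0.0015 0 1'
python3 -m handwheel '0 0 0 0 0 0 1;0 0 0 0 0 0 1;0 0 0 0 0 0 1'
python3 -c "
from h import *
plan([.5615,-.0893,.242],np.radians(4.6))"
```

```text
time: 3.25
position: [0.5627, -0.089, 0.2443]
eef_rot: [0.708, -0.029, 0.704, 0.03]
contact_force: [-0.2, -1.8, 3.6]
finger_gap: 0.0234
time: 3.5
position: [0.5626, -0.0889, 0.2444]
eef_rot: [0.708, -0.029, 0.705, 0.03]
contact_force: [-0.2, -0.2, -0.8]
finger_gap: 0.0232
t 3.5 pos [ 0.5626 -0.0889  0.2444] turn [ 0.2  0.3 -0.1] shift [ 0.0023 -0.0003 -0.0012] gap 0.0232 F [-0.2 -0.2 -0.8] j7 1.84
```

```bash
python3 -m handwheel '0 0 0 0 0.01 0 1;0 0 0 0 0.025 0 1;0 0 0 0 0.04 0 1;0 0 0 0 0.06 0 1;0 0 0 0 0.08 0 1;0 0 0 0 0.1 0 1;0 0 0 0 0.12 0 1;0 0 0 0 0.14 0 1'
python3 -c "
from h import *
ps=np.radians(4.6)
plan([.5626-.283*np.sin(ps),-.0889+.283*np.cos(ps),.2444],ps)"
```

```text
time: 4.17
position: [0.5509, 0.0521, 0.2444]
eef_rot: [0.709, -0.029, 0.704, 0.03]
contact_force: [1.9, -2.0, -2.6]
finger_gap: 0.023
t 4.17 pos [0.5509 0.0521 0.2444] turn [ 0.2  0.4 -0.1] shift [0.0002 0.1415 0.0008] gap 0.023 F [ 1.9 -2.  -2.6] j7 1.56
```

```bash
python3 -m handwheel '0 0 0 0 0.02 0 1;0 0 0 0 0.04 0 1;0 0 0 0 0.06 0.0005 1;0 0 0 0 0.08 0.0005 1;0 0 0 0 0.1 0.0005 1;0 0 0 0 0.115 0.0005 1;0 0 0 0 0.13 0.0005 1;0 0 0 0 0.1415 0.0005 1'
python3 -m handwheel '0 0 0 0 0 0 1;0 0 0 0 0 0 1'
python3 -c "
from h import *
ps=np.radians(4.6)
plan([.5626-.283*np.sin(ps),-.0889+.283*np.cos(ps),.2444],ps)
im,d,K,T=shot('wrist');cv2.imwrite('pics/w2.png',im[:,:,::-1])
D=shot('top')
for im,d,K,T in ((im,d,K,T),D):
  p=pts(d,K,T,d>0); v,u=np.nonzero(d>0); h=cv2.cvtColor(im,cv2.COLOR_RGB2HSV)[v,u].astype(int)
  xh=np.array([np.cos(ps),np.sin(ps)]);yh=np.array([-np.sin(ps),np.cos(ps)])
  B=(h[:,0]>95)&(h[:,0]<130)&(h[:,1]>80)&(p[:,1]>.1)&(p[:,0]>.5)&(p[:,0]<.62)
  a=p[:,:2]@xh
  for n,m in(('mark',B&(p[:,2]>.24)&(a>.57)),('grip',B&(p[:,2]>.22)&(a<.566))):
    q=p[m];print(n,len(q))
    if len(q)>5:print(np.percentile(q[:,:2]@xh,[1,50,99]).round(4),np.percentile(q[:,:2]@yh,[1,50,99]).round(4),q[:,2].max())
"
```

```text
time: 4.83
position: [0.5392, 0.1952, 0.2444]
eef_rot: [0.709, -0.029, 0.704, 0.031]
contact_force: [3.2, -0.8, -2.9]
finger_gap: 0.0229
time: 5.0
position: [0.539, 0.1971, 0.2444]
eef_rot: [0.709, -0.03, 0.704, 0.032]
contact_force: [1.4, 1.9, -1.8]
finger_gap: 0.0235
t 5.0 pos [0.539  0.1971 0.2444] turn [ 0.4  0.4 -0.2] shift [ 0.     -0.0039  0.0005] gap 0.0235 F [ 1.4  1.9 -1.8] j7 1.3
mark 1571
[0.5727 0.5754 0.5837] [0.1446 0.1516 0.158 ] 0.2524501534884147
grip 7599
[0.5428 0.5452 0.5605] [0.1433 0.1548 0.1666] 0.3186841940623922
mark 4
grip 93
[0.5164 0.5418 0.5645] [0.0887 0.1149 0.1513] 0.6125226492497181
```

View pics/w2.png

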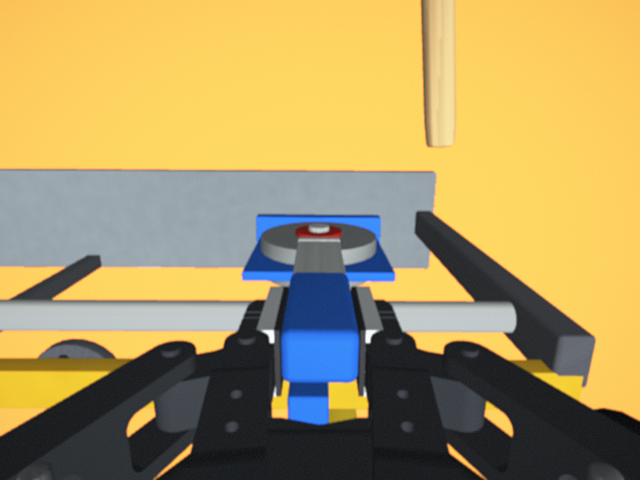

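The wrist view shows the grip at (320,330) and the mark just to its left at (308,400). The carrier overshot by about 3.7 mm, so I'll nudge it back and release.

```bash
python3 -m handwheel '0 0 0 0 -0.002 0 1;0 0 0 0 -0.0038 0 1;0 0 0 0 -0.0038 0 1;0 0 0 0 -0.0038 0 1;0 0 0 0 -0.0038 0 1;0 0 0 0 -0.0038 0 1'
python3 -m handwheel '0 0 0 0 0 0 0.75;0 0 0 0 0 0 0.55;0 0 0 0 0 0 0.45;0 0 0 -0.01 0 0 0.45;0 0 0 -0.04 0 0 0.45;0 0 0 -0.08 0 0 0.45;0 0 0 -0.08 0 0 0.45;0 0 0 -0.08 0 0 0.45'
cat > bm.py <<'E'
from h import *
import sys
ps=np.radians(4.6)
xh=np.array([np.cos(ps),np.sin(ps)]);yh=np.array([-np.sin(ps),np.cos(ps)])
def meas(cam,lo,hi,xmin=.5):
  im,d,K,T=shot(cam)
  p=pts(d,K,T,d>0); v,u=np.nonzero(d>0); h=cv2.cvtColor(im,cv2.COLOR_RGB2HSV)[v,u].astype(int)
  a=p[:,:2]@xh;b=p[:,:2]@yh
  B=(h[:,0]>lo)&(h[:,0]<hi)&(h[:,1]>80)&(b>-.25)&(b<.25)&(p[:,0]>.5)&(p[:,0]<.62)
  for n,m in(('mark',B&(p[:,2]>.246)&(p[:,2]<.256)&(a>.567)),('grip',B&(p[:,2]>.256)&(p[:,2]<.268)&(a<.57)),('panel',B&(p[:,2]<.12))):
    q=p[m]
    if len(q)>5:
      e=np.percentile(b[m],[1,99]);print(cam,n,len(q),'a',np.percentile(a[m],[1,50,99]).round(4),'b',e.round(4),'mid',e.mean().round(4),'z',np.median(q[:,2]).round(4))
  return im
E
python3 -c "
from bm import *
for c in('wrist','top','scene'): meas(c,95,130)
plan([.4144,-.3448,.30],np.radians(-24.5))"
```

```text
time: 5.6
position: [0.5397, 0.1902, 0.2443]
eef_rot: [0.709, -0.029, 0.704, 0.03]
contact_force: [1.0, -0.7, -2.3]
finger_gap: 0.0231
time: 6.27
position: [0.5405, 0.1906, 0.3284]
eef_rot: [0.711, -0.028, 0.702, 0.031]
contact_force: [0.3, 0.2, -0.7]
finger_gap: 0.047
wrist mark 925 a [0.573  0.5822 0.5931] b [0.1448 0.1578] mid 0.1513 z 0.2509
wrist grip 1581 a [0.5443 0.5518 0.5611] b [0.1365 0.1594] mid 0.1479 z 0.2606
wrist panel 1096 a [0.5559 0.559  0.5855] b [0.093 0.203] mid 0.148 z 0.0511
top grip 64 a [0.5424 0.5477 0.554 ] b [0.1334 0.1561] mid 0.1448 z 0.2611
top panel 217 a [0.5534 0.5584 0.5828] b [0.0955 0.2042] mid 0.1498 z 0.0516
scene mark 111 a [0.5729 0.5847 0.5929] b [0.1433 0.1575] mid 0.1504 z 0.2521
scene grip 131 a [0.5462 0.5558 0.5622] b [0.1367 0.1591] mid 0.1479 z 0.2619
scene panel 696 a [0.5556 0.5781 0.5858] b [0.0949 0.1966] mid 0.1458 z 0.0527
t 6.42 pos [0.5387 0.1901 0.3237] turn [29.3  0.3 -0.1] shift [ 0.0226 -0.5226 -0.1688] gap 0.0469 F [-1.2 -0.2 -0.6] j7 1.3
```

Blue is at its mark to about 3 mm, with the panel straight below the grip. Next is green.

```bash
python3 -m handwheel '0 0 0 0 -0.04 -0.013 0.4;7 0 0 0 -0.5226 -0.1688 0.4;14 0 0 0 -0.5226 -0.1688 0.4;21 0 0 0 -0.5226 -0.1688 0.4;29 0 0 0 -0.5226 -0.1688 0.4;29 0 0 0 -0.5226 -0.1688 0.4;29 0 0 0 -0.5226 -0.1688 0.4;29 0 0 0 -0.5226 -0.1688 0.4'
python3 -c "
from h import *
plan([.4144,-.3448,.30],np.radians(-24.5))"
```

```text
time: 7.08
position: [0.4616, -0.136, 0.3219]
eef_rot: [0.692, 0.149, 0.69, -0.147]
contact_force: [0.7, -0.3, 0.2]
finger_gap: 0.0512
t 7.08 pos [ 0.4616 -0.136   0.3219] turn [ 0.3  0.1 -0.2] shift [ 0.0215 -0.2098  0.0424] gap 0.0512 F [ 0.7 -0.3  0.2] j7 1.33
```

```bash
python3 -m handwheel '0 0 0 0.015 -0.2098 0.0424 0.4;0 0 0 0.015 -0.2098 0.0424 0.4;0 0 0 0.015 -0.2098 0.0424 0.4;0 0 0 0.015 -0.2098 0.0424 0.4;0 0 0 0.015 -0.2098 0.0424 0.4;0 0 0 0.015 -0.2098 0.0424 0.4;0 0 0 0.015 -0.2098 0.0424 0.4;0 0 0 0.015 -0.2098 0.0424 0.4'
python3 -c "
from h import *
im,d,K,T=shot('wrist');cv2.imwrite('pics/w3.png',im[:,:,::-1])
p=pts(d,K,T,d>0); v,u=np.nonzero(d>0); h=cv2.cvtColor(im,cv2.COLOR_RGB2HSV)[v,u].astype(int)
for n,m in(('grip',(p[:,2]>.227)&(p[:,2]<.238)&(h[:,0]>40)&(h[:,0]<90)&(h[:,1]>80)&(p[:,1]<-.2)),('stand',(p[:,2]>.019)&(p[:,2]<.029)&(abs(p[:,0]-.43)<.09)&(abs(p[:,1]+.35)<.09)),('roof',(p[:,2]>.183)&(p[:,2]<.193)&(abs(p[:,0]-.43)<.06)&(abs(p[:,1]+.35)<.06)&(h[:,1]<90))):
  q=p[m]
  if len(q)>4: print(n,len(q),q.mean(0).round(4),cv2.minAreaRect((q[:,:2]*1000).astype(np.float32)))
plan([.4144,-.3448,.212],np.radians(-24.5))"
```

```text
time: 7.75
position: [0.414, -0.3441, 0.3054]
eef_rot: [0.691, 0.15, 0.691, -0.147]
contact_force: [-0.4, 0.5, 0.5]
finger_gap: 0.0513
grip 1406 [ 0.415  -0.3423  0.2306] ((415.7735595703125, -342.5202941894531), (22.811851501464844, 17.410118103027344), 65.64755249023438)
stand 2119 [ 0.4202 -0.3445  0.0224] ((430.7266540527344, -349.3200988769531), (122.10298156738281, 50.31205749511719), 65.50096893310547)
t 7.8 pos [ 0.4149 -0.3431  0.3056] turn [ 0.4  0.  -0.2] shift [ 0.0936 -0.0021  0.0002] gap 0.0511 F [0.5 0.7 0.6] j7 1.85
```

View pics/w3.png

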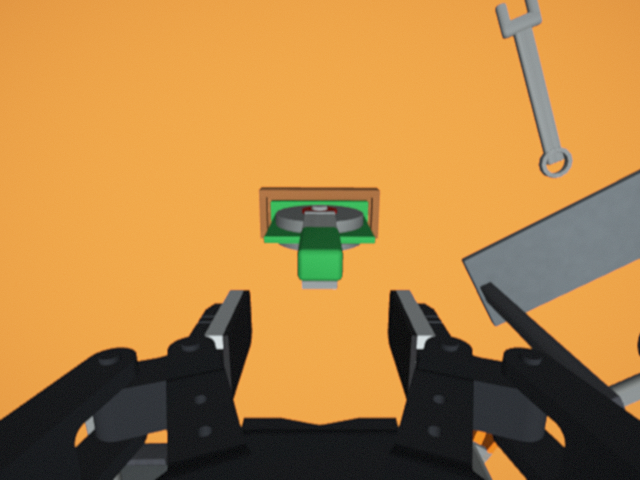

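The green grip is centred at (320,265) between the fingers, with the hook roof on its far (+x) side as expected. I'll descend, grip and lift straight up.

```bash
python3 -m handwheel '0 0 0 0.03 0 0 0.4;0 0 0 0.06 -0.0005 0 0.4;0 0 0 0.085 -0.0005 0 0.4;0 0 0 0.0935 -0.0005 0 0.4;0 0 0 0.0935 -0.0005 0 0.4;0 0 0 0.0935 -0.0005 0 0.4;0 0 0 0.0935 -0.0005 0 1;0 0 0 0.0935 -0.0005 0 1'
python3 -m handwheel '0 0 0 0 0 0 1;0 0 0 0 0 0 1;0 0 0 -0.01 0 0 1;0 0 0 -0.025 0 0 1;0 0 0 -0.045 0 0 1;0 0 0 -0.065 0 0 1;0 0 0 -0.065 0 0 1;0 0 0 -0.065 0 0 1'
python3 -c "
from bm import *
print('prehook b=-.165 a=.4925')
plan([*(xh*.4925-yh*.165),.275],ps)"
```

```text
time: 8.47
position: [0.4159, -0.3436, 0.2138]
eef_rot: [0.693, 0.148, 0.69, -0.146]
contact_force: [0.8, 0.2, 0.5]
finger_gap: 0.0282
time: 9.13
position: [0.4159, -0.3442, 0.2796]
eef_rot: [0.694, 0.148, 0.689, -0.146]
contact_force: [-0.8, 0.2, -4.2]
finger_gap: 0.0232
prehook b=-.165 a=.4925
t 9.13 pos [ 0.4159 -0.3442  0.2796] turn [-28.7   0.3  -0.1] shift [ 0.0055  0.2361 -0.0088] gap 0.0232 F [-0.8  0.2 -4.2] j7 1.86
```

```bash
python3 -m handwheel '-3 0 0 0 0.02 0 1;-7 0 0 0.002 0.05 -0.002 1;-11 0 0 0.004 0.08 -0.004 1;-15 0 0 0.005 0.11 -0.005 1;-19 0 0 0.0055 0.14 -0.006 1;-23 0 0 0.0055 0.17 -0.007 1;-26 0 0 0.0055 0.2 -0.008 1;-28.7 0 0 0.0055 0.225 -0.0088 1'
python3 -m handwheel '0 0 0 0 0 0 1;0 0 0 0 0 0 1;0 0 0 0 0 0 1'
python3 -c "
from bm import *
plan([*(xh*.4925-yh*.165),.274],ps)
im,d,K,T=shot('scene');cv2.imwrite('pics/s3.png',cv2.resize(im[120:340,180:400,::-1],None,fx=2.5,fy=2.5))"
```

```text
time: 9.8
position: [0.4994, -0.1323, 0.2732]
eef_rot: [0.708, -0.029, 0.705, 0.031]
contact_force: [0.6, -0.1, -4.6]
finger_gap: 0.0233
time: 10.05
position: [0.4987, -0.1329, 0.2722]
eef_rot: [0.707, -0.03, 0.706, 0.03]
contact_force: [-0.0, -1.2, -4.9]
finger_gap: 0.0234
t 10.05 pos [ 0.4987 -0.1329  0.2722] turn [ 0.3  0.1 -0.1] shift [-0.0018  0.0075  0.0061] gap 0.0234 F [-0.  -1.2 -4.9] j7 1.88
```

View pics/s3.png

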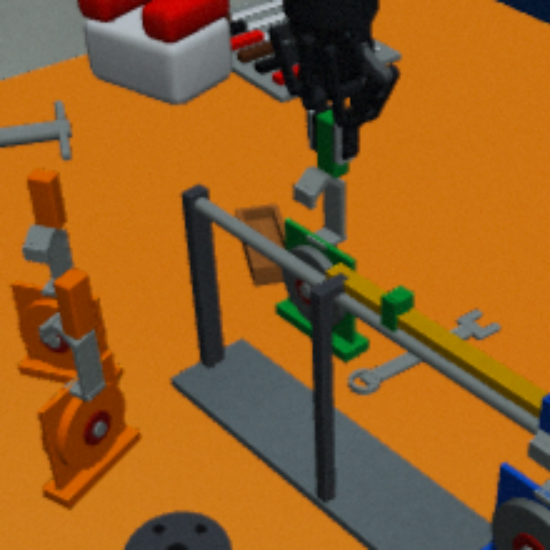

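The green carrier hangs straight, with its hook at about (320,190), above the rail height and on the robot side. I'll move it over the rail in +x and then check before lowering.

```bash
python3 -m handwheel '0 0 0 -0.0015 0.003 0.01 1;0 0 0 -0.0015 0.005 0.022 1;0 0 0 -0.0015 0.005 0.035 1;0 0 0 -0.0015 0.005 0.048 1;0 0 0 -0.0015 0.005 0.06 1;0 0 0 -0.0015 0.005 0.067 1;0 0 0 -0.0015 0.005 0.067 1;0 0 0 -0.0015 0.005 0.067 1'
python3 -c "
from bm import *
plan([*(xh*.5535-yh*.1675),.2444],ps)
im,d,K,T=shot('scene');cv2.imwrite('pics/s4.png',cv2.resize(im[120:340,180:400,::-1],None,fx=2.5,fy=2.5))
im,d,K,T=shot('wrist');p=pts(d,K,T,d>0); v,u=np.nonzero(d>0); h=cv2.cvtColor(im,cv2.COLOR_RGB2HSV)[v,u].astype(int)
a=p[:,:2]@xh;b=p[:,:2]@yh
m=(p[:,2]>.18)&(p[:,2]<.215)&(h[:,1]<60)&(abs(a-.57)<.03)&(b>-.27)&(b<-.05);
for lo,hi in((-.25,-.19),(-.14,-.07)):
  k=m&(b>lo)&(b<hi);print(k.sum(),'rail a',np.percentile(a[k],[2,50,98]).round(4),p[k,2].max().round(4)) if k.sum()>9 else None
k=(h[:,1]<60)&(p[:,2]>.235)&(p[:,2]<.255)&(abs(a-.57)<.05)&(abs(b+.168)<.012);print(k.sum(),'roof a',np.percentile(a[k],[2,50,98]).round(4)) if k.sum()>9 else None
"
```

```text
time: 10.77
position: [0.5649, -0.1238, 0.2739]
eef_rot: [0.707, -0.029, 0.706, 0.029]
contact_force: [-0.6, 0.9, -4.1]
finger_gap: 0.0237
t 10.77 pos [ 0.5649 -0.1238  0.2739] turn [ 0.1  0.1 -0. ] shift [0.0295 0.0012 0.0003] gap 0.0237 F [-0.6  0.9 -4.1] j7 1.92
2762 rail a [0.5628 0.5669 0.5744] 0.2077
3403 rail a [0.5627 0.567  0.5745] 0.2077
```

View pics/s4.png

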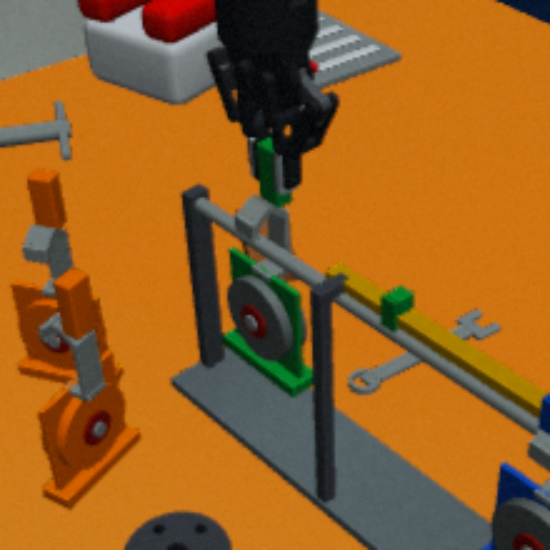

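The hook tip is now past the rail at (245,215), so I'll lower it gently.

```bash
python3 -m handwheel '0 0 0 0.006 0 0 1;0 0 0 0.012 0 0 1;0 0 0 0.018 0 0 1;0 0 0 0.023 0 0 1;0 0 0 0.026 0 0 1;0 0 0 0.0285 0 0 1;0 0 0 0.0285 0 0 1;0 0 0 0.0285 0 0 1'
python3 -c "
from bm import *
plan([*(xh*.5535-yh*.1675),.2444],ps)
im=meas('wrist',40,90); meas('scene',40,90)"
```

```text
time: 11.53
position: [0.5645, -0.1238, 0.2456]
eef_rot: [0.707, -0.029, 0.706, 0.029]
contact_force: [-0.7, -0.5, -3.2]
finger_gap: 0.0238
t 11.53 pos [ 0.5645 -0.1238  0.2456] turn [ 0.1  0.1 -0.1] shift [0.0012 0.0012 0.0008] gap 0.0238 F [-0.7 -0.5 -3.2] j7 1.93
wrist grip 4563 a [0.5442 0.5508 0.5609] b [-0.1784 -0.1553] mid -0.1669 z 0.2623
wrist panel 1733 a [0.5556 0.5589 0.573 ] b [-0.2165 -0.1178] mid -0.1672 z 0.0528
scene mark 81 a [0.5741 0.5857 0.5928] b [-0.0027  0.0108] mid 0.0041 z 0.2521
scene grip 53 a [0.5503 0.5593 0.5621] b [-0.1817 -0.1446] mid -0.1632 z 0.263
scene panel 424 a [0.5559 0.5766 0.5854] b [-0.219  -0.1179] mid -0.1684 z 0.0551
```

```bash
python3 -m handwheel '0 0 0 0.0015 0 0.0005 1;0 0 0 0.0015 0 0.0005 1;0 0 0 0.0015 0.01 0.0005 1;0 0 0 0.0015 0.025 0.0005 1;0 0 0 0.0015 0.04 0.0005 1;0 0 0 0.0015 0.06 0.0005 1;0 0 0 0.0015 0.08 0.0005 1;0 0 0 0.0015 0.09 0.0005 1'
python3 -c "
from bm import *
plan([*(xh*.5537+yh*.004),.2444],ps)"
```

```text
time: 12.3
position: [0.5576, -0.0298, 0.2445]
eef_rot: [0.707, -0.029, 0.706, 0.032]
contact_force: [0.7, 0.8, -3.7]
finger_gap: 0.0231
t 12.3 pos [ 0.5576 -0.0298  0.2445] turn [ 0.3  0.1 -0.2] shift [0.0004 0.0784 0.0008] gap 0.0231 F [ 0.7  0.8 -3.7] j7 1.74
```

```bash
python3 -m handwheel '0 0 0 0 0.015 0.0005 1;0 0 0 0 0.03 0.0005 1;0 0 0 0 0.045 0.0005 1;0 0 0 0 0.058 0.0005 1;0 0 0 0 0.067 0.0005 1;0 0 0 0 0.074 0.0005 1;0 0 0 0 0.074 0.0005 1;0 0 0 0 0.074 0.0005 1'
python3 -m handwheel '0 0 0 0 0 0 1;0 0 0 0 0 0 1;0 0 0 0 0 0 1'
python3 -c "
from bm import *
plan([*(xh*.5537+yh*.0025),.2444],ps)
for c in ('wrist','scene'): meas(c,40,90)"
```

```text
time: 12.97
position: [0.5517, 0.0436, 0.2448]
eef_rot: [0.707, -0.029, 0.706, 0.032]
contact_force: [0.5, -0.4, -4.3]
finger_gap: 0.0233
time: 13.22
position: [0.5518, 0.0426, 0.2448]
eef_rot: [0.707, -0.029, 0.706, 0.031]
contact_force: [-1.2, -0.1, -4.6]
finger_gap: 0.0233
t 13.22 pos [0.5518 0.0426 0.2448] turn [ 0.2  0.1 -0.1] shift [0.0005 0.0043 0.0003] gap 0.0233 F [-1.2 -0.1 -4.6] j7 1.59
wrist mark 1373 a [0.5729 0.5768 0.5842] b [-0.0022  0.011 ] mid 0.0044 z 0.2508
wrist grip 4506 a [0.545  0.5517 0.5618] b [-0.0117  0.0115] mid -0.0001 z 0.2615
wrist panel 1784 a [0.5565 0.5597 0.5811] b [-0.0498  0.0492] mid -0.0003 z 0.052
scene mark 88 a [0.5723 0.5834 0.5928] b [-0.0035  0.011 ] mid 0.0037 z 0.2519
scene grip 79 a [0.547  0.5602 0.5633] b [-0.015   0.0232] mid 0.0041 z 0.2628
scene panel 542 a [0.5565 0.5773 0.5862] b [-0.0507  0.0488] mid -0.001 z 0.0536
```

```bash
python3 -m handwheel '0 0 0 0.001 0.003 0 1;0 0 0 0.001 0.0045 0 1;0 0 0 0.001 0.0045 0 1;0 0 0 0.001 0.0045 0 1;0 0 0 0.001 0.0045 0 1;0 0 0 0.001 0.0045 0 1'
python3 -m handwheel '0 0 0 0 0 0 0.75;0 0 0 0 0 0 0.55;0 0 0 0 0 0 0.45;0 0 0 -0.01 0 0 0.45;0 0 0 -0.04 0 0 0.45;0 0 0 -0.08 0 0 0.45;0 0 0 -0.12 0 0 0.45;0 0 0 -0.12 0 -0.05 0.45'
python3 -m handwheel '0 0 0 -0.02 0 -0.05 0.3;0 0 0 -0.02 0 -0.05 0.3;0 0 0 -0.02 0 -0.05 0.3;0 0 0 -0.02 0 -0.05 0.3;0 0 0 -0.02 0 -0.05 0.3;0 0 0 -0.02 0 -0.05 0.3'
python3 -c "
from bm import *
for c in ('wrist','scene'): print('green');im=meas(c,40,90);print('blue');meas(c,95,130)
cv2.imwrite('pics/s5.png',im[:,:,::-1]);o=robot.get_obs();print(o['time'],o['contact_force'],o['position'])"
```

```text
time: 13.82
position: [0.5511, 0.0471, 0.244]
eef_rot: [0.707, -0.029, 0.706, 0.031]
contact_force: [-3.5, -2.5, 1.2]
finger_gap: 0.0232
time: 14.48
position: [0.5188, 0.0456, 0.3729]
eef_rot: [0.713, -0.03, 0.699, 0.03]
contact_force: [-0.6, 1.2, 0.7]
finger_gap: 0.0472
time: 14.98
position: [0.4691, 0.0415, 0.3907]
eef_rot: [0.713, -0.03, 0.7, 0.03]
contact_force: [-0.9, -1.2, 1.1]
finger_gap: 0.0596
green
wrist mark 457 a [0.5729 0.5814 0.5925] b [-0.0019  0.0108] mid 0.0044 z 0.2508
wrist grip 760 a [0.544  0.5511 0.5606] b [-0.0065  0.0159] mid 0.0047 z 0.2606
wrist panel 1030 a [0.5563 0.5611 0.6013] b [-0.0495  0.0542] mid 0.0024 z 0.051
blue
wrist mark 63 a [0.5726 0.5734 0.5745] b [0.1443 0.1569] mid 0.1506 z 0.2486
wrist grip 774 a [0.544  0.5507 0.5608] b [0.1357 0.158 ] mid 0.1468 z 0.2605
wrist panel 1227 a [0.5559 0.5614 0.5845] b [0.0978 0.197 ] mid 0.1474 z 0.0511
green
scene mark 86 a [0.572  0.5846 0.593 ] b [-0.0024  0.0109] mid 0.0043 z 0.2519
scene grip 97 a [0.5462 0.5556 0.5616] b [-0.0059  0.0154] mid 0.0048 z 0.2619
scene panel 550 a [0.5552 0.5773 0.586 ] b [-0.0457  0.0534] mid 0.0039 z 0.0529
blue
scene mark 109 a [0.5728 0.5848 0.5929] b [0.1439 0.1571] mid 0.1505 z 0.2523
scene grip 129 a [0.5454 0.5564 0.562 ] b [0.1359 0.159 ] mid 0.1474 z 0.2617
scene panel 710 a [0.5553 0.5778 0.5855] b [0.0922 0.2458] mid 0.169 z 0.0528
15.1833 [-0.4040216   0.2456383  -0.21137067] [0.46890957 0.04134755 0.39102897]
```

View pics/s5.png

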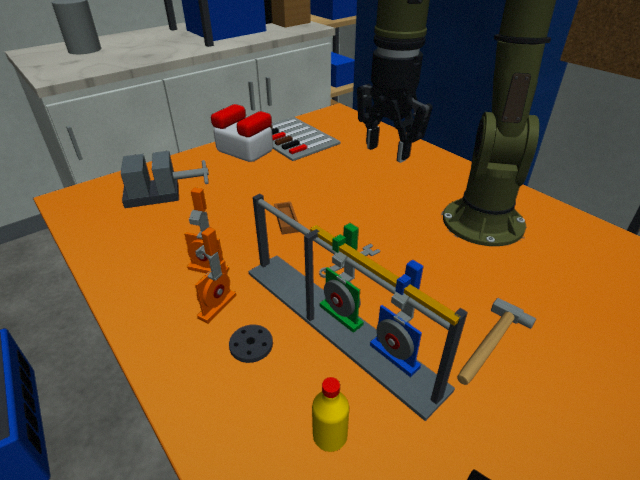

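Both carriers hang straight at their marks, green at (343,290) and blue at (398,330). The robot is clear of everything, and the bottle, plate, hammer and orange carriers look unmoved. I'm handing the job in.

```bash
python3 -c "
from plant import robot
print(robot.finish_job())"
```

```text
the job is handed in; nothing more can be done
None
```

I slid the blue carrier along the rail, under the keeper bar, to the blue mark. Then I lifted the green carrier out of the stand, hooked it onto the open end of the rail and slid it to the green mark. I handed the job in at about 15 s of the 64 s allowed.

- **Green carrier:** its grip was within about 0.5 mm of the mark in both the wrist and scene images. Its panel measured about 1–2 mm off its grip along the rail, so it hangs straight.
- **Blue carrier:** its grip was about 3–4 mm short of its mark in both images, within the 1 cm tolerance. The wrist image put its panel straight below the grip. The scene image's figure for that panel was off (mid 0.169 m against 0.147 m), probably because the colour filter picked up something else; I didn't chase it.
- **Seating:** both grips were at the height of a seated carrier, about 260–262 mm.
- **Surroundings:** the gripper was clear of everything with about zero contact force. The hammer, bottle, steel plate and orange look-alikes looked unmoved. The wrench was partly hidden in the last picture, but the arm never went near it. I checked these by eye only.

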